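# Trip the pawl of a ratchet lens vise and unload the lens

### The job

The lens in the ratchet vise is drilled and has to come out. Press the pawl's thumb bar down gently and by feel until the pawl is lifted off the ratchet wheel, without forcing it hard against its stop, and hold it there until the sprung jaw has run fully back. Then pick the lens up by the block on its top and lay it flat, block upwards, in the empty job tray without dropping it, and leave the things standing about on the bench alone.

Things in the scene. Friction and masses are not known exactly. Their poses are not given: they have to be found in the camera images.
- vise: ratchet lens-drilling vise, grey castings and steel, bolted down, 270 x 145 mm. Origin on the bench under the middle of its base; x along it: fixed jaw and lens (lens axis x = -50 mm, y = 0), sliding jaw, then wheel and pawl at +x. y across: wheel and pawl outside its +y side, black hand knob at -y. Jaws 39 mm high, rack behind them 51 mm, pawl bracket 68 mm (x 98-116, y 42-50).
- pawl: steel pawl on top of the ratchet wheel (60 mm across, centre at vise x 72, y 58, z 34 mm). Origin on its pivot (vise x 107, y 58, z 62 mm), axes as the vise's at rest; nose 35 mm to -x, sprung down into the teeth. 36 mm to +x its tail carries a round thumb bar, 12 mm thick, 32 mm long along y, clear all round and above, on a screw set to suit the user: its top is 1 to 13 mm above the pivot.
- pawl_tail (a point): point on the thumb bar's screw axis level with the pivot, 36 mm to +x of it (not the bar's height). Bar pressed straight down = nose lifted. From first touch: 3 to 8 N at first, 8 to 12 N until the loaded tooth lets go after some 6 mm, then 4 to 5 N; hard stop after some 7 to 8 mm. More than 18 N bends the pawl. Let go, it springs into the teeth at once and locks the jaw where it is.
- jaw (a joint): position of the sliding jaw in m: 0 clamped on the lens at the start, 0.025 fully back against its end stop. While the pawl is off the wheel the jaw's return spring runs it back by itself, slowed by a damper, in about 3 s. With the pawl in the teeth it cannot go back.
- lens: round glass lens 60 mm across, 7 mm thick at the edge, 10 mm in the middle, about 60 g, with a grey plastic block (upright cylinder 22 mm across, its top 32 mm above the lens's underside) stuck on its top. Origin at the centre of the underside, z up. In the vise its underside is 30 mm above the bench on a round rest; it is squeezed edge-on between white pads, flush with the 39 mm jaws.
- tray_empty: the empty job tray: open blue plastic box 150 (x) x 200 (y) x 45 mm high, walls and floor 4 mm, fixed to the bench; origin under its centre. (A like tray farther off, with spectacles and a case in it, is not the one.)
- spray: lens-cleaner bottle, clear with a white cap, 48 mm across, 130 mm high; origin at the centre of its foot; a bystander, loose
- driver: small screwdriver, 120 mm long, lying; origin at its middle; a bystander, loose
- gauge: lens-thickness dial gauge, an aluminium disc 54 mm across and 17 mm high with a short probe; origin under the disc's centre; a bystander, loose
- lens_packet: flat paper lens packet, 85 x 85 x 14 mm; origin under its centre; a bystander, loose
- screw_jar: clear screw jar with aluminium cap, 38 mm across, 32 mm high; origin at the centre of its foot; a bystander, loose
- pliers: small optician's pliers with black handles, 100 mm long, 11 mm high; origin at the pivot; a bystander, loose
- specs: folded black spectacle frame standing on its rims, 125 mm wide, 42 mm high; origin under its front; a bystander, loose
Mind the look-alikes: they are no part of the job. Of the things like the lens, leave any that is brown or yellow; of the rest the smaller one is meant.

How it is judged:
By the outcome, as a careful person would: the job done as asked, in the order asked, and still so for the second after the job is handed in, with the robot touching nothing.
It also fails if it takes over 67 s, if anything falls off the work surface, if the arm or the gripper's body presses on something with over 40 N, if the wrist force passes 120 N, or if a joint passes its speed limit or range.

### The arm

A 6-joint arm with a two-finger parallel gripper is mounted at the origin on the work surface. World frame = base frame: x ahead of the robot, y to its left, z up, the work surface at z = 0. Lengths are in m, angles in rad, forces in N, time in s.
With the tool pointing down it reaches from about 0.425 to 0.95 m from the base axis. Payload 3.5 kg.
Tool frame: the origin (TCP) lies midway between the tips of the shut fingers; the grasp point (between the pads) lies 19 mm behind it; z points along the fingers, y is the line along which they close (so a half turn about z gives the same grasp; the last joint's range is limited). The gripper opens to 85 mm and grips with 20 to 120 N. Pads are 22 mm wide; open, the fingers measure 114 mm over their backs; the gripper's body (76 mm by 85 mm) begins 54 mm behind the grasp point. The pads swing forward as they close: fully open they stand 13 mm farther back than shut.
Start: joints at [-1.252, 0.286, 1.577, -0, 1.279, -0.15], TCP at [0.305, -0.602, 0.231] pointing down, gripper open.
Joint ranges: [-2.77, 2.77], [-0.9, 2.22], [0.21, 2.48], [-1.53, 4.67], [0.24, 2.81], [-2.84, 2.84]. Speed limits (rad/s): [2.79, 2.79, 3.14, 3.14, 3.14, 3.14].

### API

Orientations are given as a unit quaternion [x, y, z, w].
In Python, from plant import get_state, read_camera, ctrl gives the robot as it stands.
- The arm moves only by the shell command python3 -m crank 'ROWS' [FORCE]. ROWS is JSON, a list of rows, each a list of 3 entries, a list of its own where there are three numbers: the shift along the tool's x, y, z in mm, then the turn about the tool's z in degrees, then the closure in counts, from 0 (fully open) to 255 (shut). In form: [[[tx, ty, tz], yaw, claw], ...]. A call has 1 to 10 rows; each row is the pose to reach, as a shift and turn from the pose commanded when the call began, along the tool's axes at that moment; what a row does not reach only later rows make up. A row lasts 1/10 s, in which the tool goes at most 50 mm and 8.59 degrees, less where a joint would pass 70% of its speed; a pose out of reach is approached as far as the arm can. A call with a gripper value outside its range is refused whole. The fingers move at their own pace and stop on an object; FORCE is the grip in N (left out, the last holds). Time passes only in rows, so rows that repeat a pose let the fingers close. It gives the time, the measured TCP pose, the force, the opening and the grip force at its end, in the units of the state.
- get_state(): the state, without advancing time (a new reading comes with each control period).
- read_camera(name): name is "scene" or "top" or "wrist"; returns a dict with "frame" (420x560x3 uint8, blue, green, red), "range_z" (420x560 float32, m along the optical axis (not along the pixel's ray), 0 where there is no reading), "vfov" (degrees; the focal length in pixels is half the picture's height over the tangent of half this angle, whatever the lens; pixels are square), "cx", "cy" (the principal point, pixels), "k1" (the pictures are not rectified: a ray, as slopes to the right and down, at radius r is drawn at 1 + k1 r^2 times it, then the intrinsics apply), "origin" and "orientation" of the camera in the world. Camera axes: x right, y down, z forward; pixel columns grow to the right and rows downward; lengths in m; the calibration is good to about 2 mm. A picture is of the moment at which its call begins.
- ctrl.sign_off(): hands the job in; it is judged then, once.
The state is a dict: "time": time; "qpos": joint angles; "dq": joint speeds; "joint_efforts": joint torques, N m; "eef_pos": TCP position; "tcp_rot": TCP orientation; "contact_force": force on the tool from outside, world axes, zero at the start; "wrist_torque": the same for the moment, N m; "opening": opening from 0.0 (shut) to 1.0 (fully open); "finger_force": force on a finger pad.
Only numpy, scipy, OpenCV 4.12 (cv2) and the standard library are available. Lean on these libraries where they do the work, as an engineer would, in place of code of your own. Each camera call takes 0.05 s, during which the arm holds its last target. There are 200 camera calls.

## Working session

There is one attempt and no reset: what is moved stays moved. The work goes in short steps, Python scripts to look and compute and a shell command to move; the robot and the scene stay as the last step left them, time stands still between calls to the robot, and variables do not carry over. Pictures are saved under pics/ and viewed, at most 10 in all, crops included, and the job is handed in when it is done.

```bash
mkdir -p pics; ls; cat > h.py <<'E'
import numpy as np, cv2
from scipy.spatial.transform import Rotation as R
from plant import get_state, read_camera, ctrl
def grab(n):
    c=read_camera(n); np.savez(f'pics/{n}.npz',**{k:np.array(v) for k,v in c.items()}); cv2.imwrite(f'pics/{n}.png',c['frame']); return c
def load(n): return dict(np.load(f'pics/{n}.npz'))
def cloud(c):
    h,w=c['range_z'].shape; f=h/2/np.tan(np.radians(float(c['vfov']))/2)
    K=np.array([[f,0,c['cx']],[0,f,c['cy']],[0,0,1]],float)
    uv=np.stack(np.meshgrid(np.arange(w),np.arange(h)),-1).reshape(-1,1,2).astype(float)
    s=cv2.undistortPoints(uv,K,np.array([float(c['k1']),0,0,0,0])).reshape(h,w,2)
    z=c['range_z'][...,None]
    P=np.concatenate([s*z,z],-1)
    o=c['orientation']
    M=R.from_quat(o).as_matrix() if np.size(o)==4 else np.array(o)
    P=P@M.T+c['origin']; P[c['range_z']==0]=np.nan
    return P
E
python3 - <<'E'
from h import *
a=grab('scene');b=grab('top')
for c in(a,b): print(c['origin'],c['orientation'],c['vfov'],c['k1'])
print(get_state())
E
```

```text
pics
[ 1.26243768 -0.27999013  0.99572904] [ 0.77175821  0.52374511 -0.19575416 -0.30292018] 44.421355052701074 -0.015064127205664735
[0.39699404 0.0464501  1.39792066] [-0.70347912  0.71013927 -0.02082632  0.01963705] 45.01331400897659 -0.05400435115121808
{'time': 0.1, 'qpos': array([-1.25198820e+00,  2.87094521e-01,  1.57805808e+00, -2.00839522e-05,
        1.27862003e+00, -1.49988231e-01]), 'dq': array([-0.00015005, -0.00077512, -0.00281133, -0.00025736,  0.00019501,
       -0.00153049]), 'joint_efforts': array([ 2.34417848e-04, -4.07296729e+01, -2.93698275e+01, -2.03073214e-04,
        3.40254934e-03, -8.20582216e-06]), 'eef_pos': array([ 0.30480923, -0.60157484,  0.230059  ]), 'tcp_rot': array([ 9.72653043e-01,  2.32260348e-01, -1.01475818e-04, -1.08529912e-03]), 'contact_force': array([-0.22178128, -0.31452526,  1.2683307 ]), 'wrist_torque': array([-0.01789608, -0.01836797, -0.04532428]), 'finger_force': 0.0, 'opening': 1.0039496868728754}
```

View pics/top.png

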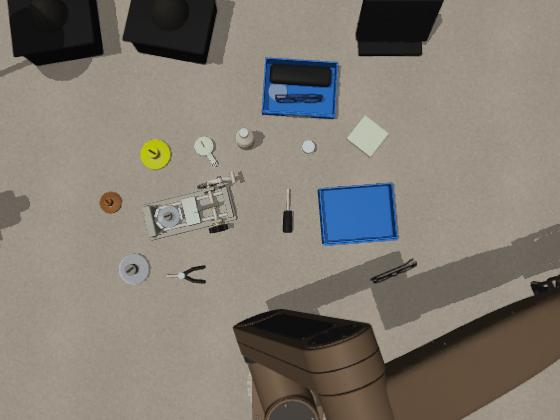

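View pics/scene.png

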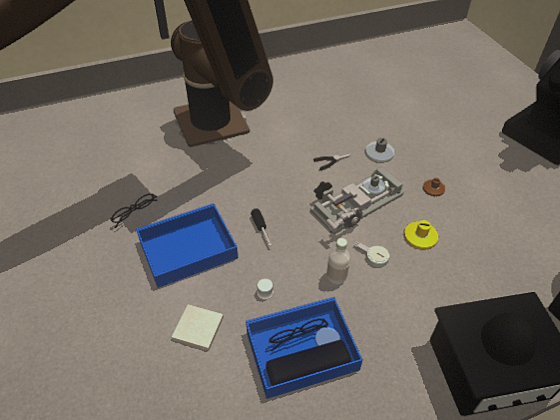

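The top view shows the vise with the right lens at (168,216), the thumb bar near (237,178) and the empty tray at (358,213). The spray is at (245,138) and the driver at (288,210). I'll measure these next.

```bash
python3 - <<'E'
from h import *
c=load('top');P=cloud(c)
for n in ['top']:
  f=c['frame'][150:260,130:270]; cv2.imwrite('pics/vise_crop.png',cv2.resize(f,None,fx=5.6,fy=5.4,interpolation=cv2.INTER_CUBIC))
hsv=cv2.cvtColor(c['frame'],cv2.COLOR_BGR2HSV)
m=((abs(hsv[...,0].astype(int)-110)<15)&(hsv[...,1]>120)); m[:175]=0
q=P[m]; q=q[np.isfinite(q[:,0])]
print('tray',len(q)); rim=q[q[:,2]>.038]; print(cv2.minAreaRect((rim[:,:2]*1000).astype(np.float32)))
# vise region: height slices
roi=np.zeros(m.shape,bool); roi[165:250,135:250]=1
for lo,hi in[(.055,.075),(.042,.0535),(.034,.041)]:
  s=roi&(P[...,2]>lo)&(P[...,2]<hi); v,u=np.where(s)
  print(lo,hi,s.sum(), cv2.minAreaRect((P[s][:,:2]*1000).astype(np.float32)) if s.sum()>3 else '')
for (u,v) in [(168,216),(171,214),(237,178),(236,177),(232,179),(245,138),(245,133),(288,210),(288,192),(205,146)]:print(u,v,P[v,u].round(4))
print((P[170:188:2,218:246:2,2]*1000).round(0))
E
```

```text
tray 4319
((461.4556884765625, -193.4431610107422), (154.49960327148438, 200.716552734375), 3.9075019359588623)
0.055 0.075 283 ((513.8291625976562, 228.44842529296875), (165.98495483398438, 165.22267150878906), 76.28530883789062)
0.042 0.0535 437 ((476.6043701171875, 252.70277404785156), (139.0301513671875, 259.3075866699219), 9.023811340332031)
0.034 0.041 1005 ((471.68853759765625, 266.49176025390625), (127.98711395263672, 236.47091674804688), 11.83704662322998)
168 216 [0.4589 0.3118 0.0641]
171 214 [0.465  0.3072 0.0466]
237 178 [ 0.566   0.1331 -0.0034]
236 177 [0.5683 0.1356 0.0012]
232 179 [0.5546 0.1418 0.0701]
245 138 [0.6576 0.1055 0.0996]
245 133 [0.6648 0.1042 0.1275]
288 210 [ 0.4746 -0.0069  0.0147]
288 192 [ 0.5239 -0.0075  0.0157]
205 146 [0.6532 0.2196 0.0164]
[[ -4.   1.   8.   2.   2.   3.  -1.  -3.   1.  -1.   0.  -4.   7.  -0.]
 [  4.  -2.  -1.   0.   2.  -6.  64.  68.   3.  -3.   1.  -5.  -2.   3.]
 [ -7.  -1.   3.  -0.  -1.  -3.  62.  69.   0.  -2.   1.  -5.  -1.  -0.]
 [ 68.  65.   4.   5.  -2.  -1.  63.  60.  65.   1.   3.   7.   0.  -2.]
 [ 67.  67.  59.  62.  57.  53.  52.  62.  62.  -3.   0.   3.   1.  -3.]
 [ 67.  66.  64.  57.  60.  53.  46.  60.  63.  -4.  -5.   1.   5.  -2.]
 [ 66.  64.  -2.   0.  -1.  -2.   8.  59.  67.   3.   6.  -5.   3.  -1.]
 [ 66.  69.  66.  43.   7.  -1.   2.  -3.   1. -10.   2.  -2.   2.   1.]
 [ 63.  61.  51.  39.   6.  12.  -1.  -1.   1.  -5.   1.   4.  -2.  -3.]]
```

View pics/vise_crop.png

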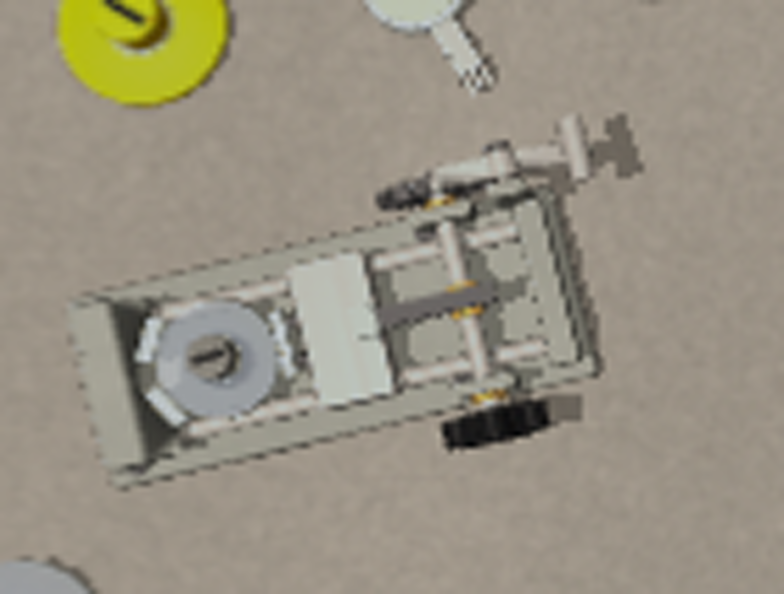

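```bash
cat >> h.py <<'E'
def rows_to(p,yaw_dir=None):
    """shift (mm, tool axes) and yaw(deg) from the present pose to world p, tool y along yaw_dir (mod 180)"""
    s=get_state(); M=R.from_quat(s['tcp_rot']).as_matrix()
    d=M.T@(np.array(p)-s['eef_pos'])*1000
    yaw=0
    if yaw_dir is not None:
        a=M.T@np.array([*yaw_dir,0]); yaw=np.degrees(np.arctan2(-a[0],a[1])); yaw=(yaw+90)%180-90
    return d.round(1),round(float(yaw),1)
E
python3 - <<'E'
from h import *
c=load('top');P=cloud(c)
s=np.zeros(P.shape[:2],bool); s[168:186,229:240]=1; s&=P[...,2]>.05
b=P[s]; print('bar',len(b),np.median(b,0),cv2.minAreaRect((b[:,:2]*1000).astype(np.float32)),np.sort(b[:,2])[-10:])
s=np.zeros(P.shape[:2],bool); s[200:232,150:190]=1; s&=(P[...,2]>.054)
b2=P[s]; print('block',len(b2),b2.mean(0),np.median(b2,0))
bar=np.append(b[:,:2].mean(0),0);L=np.append(b2[:,:2].mean(0),0)
v=bar-L; print(np.linalg.norm(v)); th=np.arctan2(v[1],v[0])-np.arctan2(58,193); print('yaw',np.degrees(th))
vy=np.array([-np.sin(th),np.cos(th)]);
p=[*bar[:2],.2]; print(bar,rows_to(p,vy),get_state()['qpos'])
E
```

```text
bar 61 [0.5604235  0.14208289 0.06200927] ((560.8658447265625, 143.1617889404297), (32.15129089355469, 16.47200584411621), 4.021527290344238) [0.06606901 0.06626215 0.06641305 0.06650597 0.06689526 0.06769217
 0.06800914 0.06944342 0.07008758 0.0701477 ]
block 54 [0.46009556 0.31554944 0.06164697] [0.4592003  0.3152627  0.06165537]
0.20044404021372553
yaw -76.59078151511498
[0.56072841 0.14219766 0.        ] (array([ 564.3, -547.8,   31.4]), -76.5) [-1.25198820e+00  2.87094521e-01  1.57805808e+00 -2.00839522e-05
  1.27862003e+00 -1.49988231e-01]
```

```bash
python3 -m crank '[[[35,-34,2],-4,255],[[70,-68,4],-9,255],[[105,-102,6],-14,255],[[140,-136,8],-19,255],[[175,-170,10],-24,255],[[210,-204,12],-29,255],[[245,-238,14],-34,255],[[280,-272,16],-39,255],[[315,-306,17],-44,255],[[350,-340,18],-49,255]]' 40
python3 - <<'E'
from h import *
print(rows_to([.561,.142,.2],[np.sin(np.radians(76.6)),np.cos(np.radians(76.6))]))
E
```

```text
time: 1.1
eef_pos: [0.4636, -0.1386, 0.213]
tcp_rot: [0.788, 0.616, -0.0, -0.0]
contact_force: [0.9, 0.0, -0.1]
opening: 0.001
finger_force: 0.0
(array([295.8,  26.9,  13. ]), -27.4)
```

```bash
python3 -m crank '[[[45,4,2],-4,255],[[90,8,4],-8,255],[[135,12,6],-12,255],[[180,16,8],-17,255],[[225,20,10],-22,255],[[265,24,12],-27,255],[[285,26,13],-27.4,255],[[296,27,13],-27.4,255],[[296,27,13],-27.4,255]]'
python3 - <<'E'
from h import *
c=grab('wrist');print(c['origin'],R.from_quat(c['orientation']).as_matrix().round(2))
print(get_state()['qpos'], get_state()['contact_force'])
E
```

```text
time: 2.0
eef_pos: [0.562, 0.1405, 0.1998]
tcp_rot: [0.62, 0.784, -0.0, -0.0]
contact_force: [0.0, -0.6, -0.3]
opening: -0.002
finger_force: 0.0
[0.54637028 0.20597827 0.34223106] [[ 0.97  0.22  0.06]
 [ 0.23 -0.94 -0.26]
 [-0.    0.27 -0.96]]
[ 6.85133134e-02  1.04866033e-01  1.84622928e+00 -4.97276062e-04
  1.19148326e+00 -1.63131662e-01] [-0.60479397 -0.1341729  -0.00821016]
```

View pics/wrist.png

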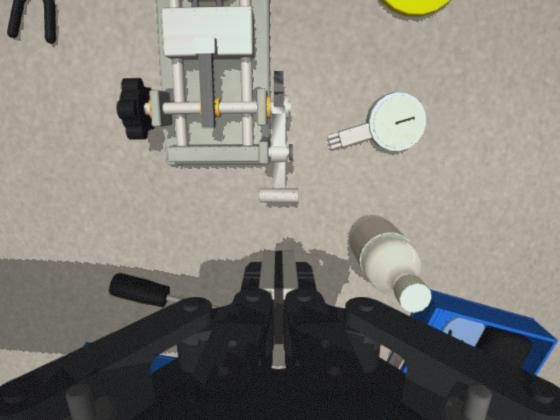

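The bar is clear in the wrist view, at x 260–298 and y about 195. It lies parallel to the finger line, so the yaw is right.

```bash
python3 - <<'E'
from h import *
c=load('wrist');P=cloud(c)
s=np.zeros(P.shape[:2],bool); s[186:206,254:304]=1; s&=P[...,2]>.045
b=P[s]; print(len(b),np.median(b,0),cv2.minAreaRect((b[:,:2]*1000).astype(np.float32)))
q=np.zeros(P.shape[:2],bool); q[189:201,262:297]=1
print('topz',np.nanpercentile(P[q][:,2],[50,75,90,97]))
print((P[186:206:2,262:298:7,2]*1000).round(0))
ctr=b[:,:2].mean(0)
for z in (.08,): print(rows_to([*ctr,z]))
E
```

```text
601 [0.56182774 0.14139187 0.06374677] ((562.243896484375, 140.42161560058594), (31.5344181060791, 12.449953079223633), 12.273723602294922)
topz [0.06415931 0.06473298 0.06517752 0.06554404]
[[-0. -0. 54. 53.  0.  1.]
 [60. 58. 58. 58. 59. 58.]
 [61. 62. 62. 62. 62. 61.]
 [63. 63. 64. 64. 64. 64.]
 [65. 65. 64. 65. 64. 64.]
 [65. 63. 63. 64. 65. 65.]
 [64. 64. 63. 65. 64. 64.]
 [65. 65. 64. 63. 65. 65.]
 [62. 63. 62. 60. 60. -0.]
 [-0. -1. -0. -0. -0.  0.]]
(array([  1.5,   0.6, 119.9]), 0.0)
```

```bash
python3 -m crank '[[[0,0,30],0,255],[[0,0,60],0,255],[[0,0,90],0,255],[[0,0,110],0,255],[[0,0,122],0,255],[[0,0,125],0,255],[[0,0,127],0,255],[[0,0,128],0,255],[[0,0,128],0,255]]'
python3 -m crank '[[[0,0,1],0,255],[[0,0,2],0,255],[[0,0,3],0,255],[[0,0,3],0,255]]'
```

```text
time: 2.95
eef_pos: [0.5629, 0.1397, 0.0735]
tcp_rot: [0.621, 0.784, 0.001, 0.001]
contact_force: [0.8, 0.4, 0.1]
opening: -0.003
finger_force: 0.0
time: 3.35
eef_pos: [0.562, 0.1398, 0.0692]
tcp_rot: [0.621, 0.784, -0.0, -0.0]
contact_force: [0.1, 0.2, 0.6]
opening: 0.0
finger_force: 0.0
```

```bash
python3 -m crank '[[[0,0,1],0,255],[[0,0,2],0,255],[[0,0,2],0,255]]'
python3 -m crank '[[[0,0,1],0,255],[[0,0,1],0,255]]'
python3 -m crank '[[[0,0,1],0,255],[[0,0,1],0,255]]'
```

```text
time: 3.65
eef_pos: [0.5619, 0.1398, 0.0671]
tcp_rot: [0.621, 0.784, -0.0, -0.0]
contact_force: [-0.8, 0.1, -0.2]
opening: 0.001
finger_force: 0.0
time: 3.85
eef_pos: [0.562, 0.1397, 0.0662]
tcp_rot: [0.621, 0.784, -0.0, -0.0]
contact_force: [0.2, -0.4, -0.5]
opening: 0.005
finger_force: 0.0
time: 4.05
eef_pos: [0.5621, 0.1397, 0.0652]
tcp_rot: [0.621, 0.784, -0.0, -0.0]
contact_force: [-0.2, -0.4, -0.2]
opening: 0.003
finger_force: 0.0
```

```bash
for i in 1; do :; done; python3 -m crank '[[[0,0,1],0,255],[[0,0,1],0,255]]'|grep -E 'eef|cont'
python3 -m crank '[[[0,0,1],0,255],[[0,0,1],0,255]]'|grep -E 'eef|cont'
```

```text
eef_pos: [0.5623, 0.1397, 0.0649]
contact_force: [-1.5, -0.3, 2.5]
eef_pos: [0.5623, 0.1398, 0.0644]
contact_force: [-1.8, 0.3, 5.7]
```

```bash
python3 -m crank '[[[0,0,1],0,255],[[0,0,1],0,255]]'|grep -E 'eef|cont'
python3 -m crank '[[[0,0,1],0,255],[[0,0,1],0,255]]'|grep -E 'eef|cont'
```

```text
eef_pos: [0.5624, 0.1397, 0.0636]
contact_force: [-3.3, 0.2, 7.1]
eef_pos: [0.5624, 0.1397, 0.0628]
contact_force: [-3.8, -0.2, 7.5]
```

```bash
python3 -m crank '[[[0,0,1],0,255],[[0,0,1],0,255]]'|grep -E 'eef|cont'
python3 -m crank '[[[0,0,0.7],0,255],[[0,0,0.7],0,255]]'|grep -E 'eef|cont'
```

```text
eef_pos: [0.5625, 0.1397, 0.0619]
contact_force: [-3.3, -1.4, 8.7]
eef_pos: [0.5625, 0.1397, 0.0614]
contact_force: [-4.4, -0.5, 9.2]
```

```bash
python3 -m crank '[[[0,0,0.7],0,255],[[0,0,0.7],0,255]]'|grep -E 'eef|cont'
python3 -m crank '[[[0,0,0.7],0,255],[[0,0,0.7],0,255]]'|grep -E 'eef|cont'
```

```text
eef_pos: [0.5625, 0.1397, 0.0607]
contact_force: [-3.0, -1.0, 9.7]
eef_pos: [0.5625, 0.1397, 0.0601]
contact_force: [-4.0, -0.5, 9.9]
```

```bash
python3 -m crank '[[[0,0,0.5],0,255],[[0,0,0.5],0,255]]'|grep -E 'eef|cont'
python3 -c "
from h import *
c=grab('wrist');print(get_state()['contact_force'])
c=grab('top')
"
```

```text
eef_pos: [0.5625, 0.1398, 0.0597]
contact_force: [-3.9, -0.6, 9.7]
[-3.71552194  0.21457902 10.74146949]
```

```bash
python3 -m crank '[[[0,0,0.5],0,255],[[0,0,0.5],0,255]]'|grep -E 'eef|cont'
```

```text
eef_pos: [0.5625, 0.1398, 0.0592]
contact_force: [-4.6, -0.5, 9.9]
```

```bash
python3 -m crank '[[[0,0,0.4],0,255],[[0,0,0.4],0,255]]'|grep -E 'eef|cont'
```

```text
eef_pos: [0.5625, 0.1398, 0.0588]
contact_force: [-4.0, 0.2, 8.9]
```

```bash
python3 -m crank '[[[0,0,0.3],0,255],[[0,0,0.3],0,255]]'|grep -E 'eef|cont'
```

```text
eef_pos: [0.5626, 0.1399, 0.058]
contact_force: [-2.0, 0.4, 4.5]
```

The tooth has let go: the force fell to 4.5 N. I'll hold here.

```bash
python3 -m crank '[[[0,0,0],0,255],[[0,0,0],0,255],[[0,0,0],0,255],[[0,0,0],0,255],[[0,0,0],0,255],[[0,0,0],0,255],[[0,0,0],0,255],[[0,0,0],0,255],[[0,0,0],0,255],[[0,0,0],0,255]]'|grep -E 'eef|cont'
python3 - <<'E'
from h import *
a=load('wrist'); c=grab('wrist')
d=np.hstack([a['frame'][0:200,150:450],c['frame'][0:200,150:450]]); cv2.imwrite('pics/cmp.png',d)
E
```

```text
eef_pos: [0.5625, 0.14, 0.0569]
contact_force: [-2.1, 2.0, 5.3]
```

View pics/cmp.png

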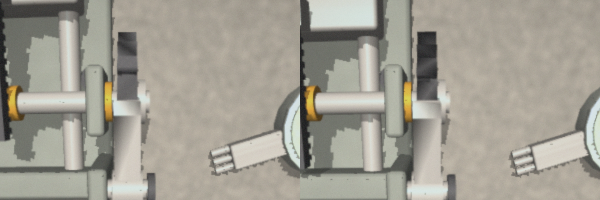

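The jaw casting's near edge has moved from row 12 to row 28, so the jaw is running back. Keep holding.

```bash
for k in 1; do python3 -m crank '[[[0,0,0],0,255],[[0,0,0],0,255],[[0,0,0],0,255],[[0,0,0],0,255],[[0,0,0],0,255],[[0,0,0],0,255],[[0,0,0],0,255],[[0,0,0],0,255],[[0,0,0],0,255],[[0,0,0],0,255]]'|grep -E 'eef|cont'; done
python3 -m crank '[[[0,0,0],0,255],[[0,0,0],0,255],[[0,0,0],0,255],[[0,0,0],0,255],[[0,0,0],0,255],[[0,0,0],0,255],[[0,0,0],0,255],[[0,0,0],0,255],[[0,0,0],0,255],[[0,0,0],0,255]]'|grep -E 'eef|cont'
python3 - <<'E'
from h import *
c=grab('wrist'); c['frame'][:1]; np.save('pics/w1.npy',c['frame'])
E
python3 -m crank '[[[0,0,0],0,255],[[0,0,0],0,255],[[0,0,0],0,255],[[0,0,0],0,255],[[0,0,0],0,255],[[0,0,0],0,255],[[0,0,0],0,255],[[0,0,0],0,255],[[0,0,0],0,255],[[0,0,0],0,255]]'|grep -E 'eef|cont'
python3 - <<'E'
from h import *
a=np.load('pics/w1.npy'); c=grab('wrist')['frame']
d=cv2.absdiff(a,c)[0:200,150:450]; print('diff',d.mean(),d.max(),(d.max(-1)>40).sum())
cv2.imwrite('pics/cmp2.png',np.hstack([a[0:200,150:450],c[0:200,150:450]]))
E
```

```text
eef_pos: [0.5625, 0.14, 0.0569]
contact_force: [-1.5, 1.9, 4.7]
eef_pos: [0.5625, 0.14, 0.0569]
contact_force: [-1.5, 1.7, 4.6]
eef_pos: [0.5625, 0.14, 0.0569]
contact_force: [-2.4, 1.0, 5.0]
diff 1.5779388888888888 31 0
```

View pics/cmp2.png

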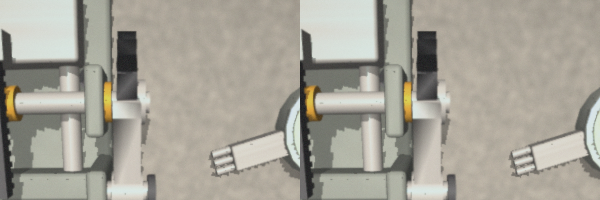

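The jaw is at rest: its edge sits at row 60 in both frames, so it is fully back. Now I'll lift off and go to the lens.

```bash
python3 -m crank '[[[0,0,-30],0,255],[[0,0,-70],0,150],[[0,0,-110],0,0],[[0,0,-140],0,0],[[0,0,-150],0,0]]' |grep eef
python3 - <<'E'
from h import *
print(rows_to([.4601,.3155,.2]))
c=grab('wrist');P=cloud(c)
s=(abs(P[...,0]-.46)<.03)&(abs(P[...,1]-.315)<.03)&(P[...,2]>.055)&(P[...,2]<.075)
b=P[s];print(len(b), b.mean(0) if len(b) else '')
E
```

```text
eef_pos: [0.5639, 0.1397, 0.21]
(array([194.9, -60.8,   9.3]), 0.0)
0
```

```bash
python3 -m crank '[[[40,-12,2],0,0],[[80,-25,4],0,0],[[120,-37,6],0,0],[[160,-50,8],0,0],[[185,-58,9],0,0],[[195,-61,9],0,0],[[195,-61,9],0,0]]' |grep eef
python3 - <<'E'
from h import *
c=grab('wrist');P=cloud(c)
s=(abs(P[...,0]-.46)<.03)&(abs(P[...,1]-.315)<.03)&(P[...,2]>.058)&(P[...,2]<.07)
b=P[s];print(len(b),b.mean(0),b[:,2].max(),cv2.minAreaRect((b[:,:2]*1000).astype(np.float32)))
print(rows_to([*b.mean(0)[:2],.046]),get_state()['contact_force'])
E
```

```text
eef_pos: [0.4567, 0.3158, 0.1954]
543 [0.46061308 0.31473855 0.06190685] 0.06416416267098513 ((460.72271728515625, 314.40765380859375), (20.932252883911133, 21.074705123901367), 58.96342086791992)
(array([ -0.9,   3.1, 150. ]), 0.0) [ 0.57513305 -0.02976392  0.49966602]
```

View pics/wrist.png

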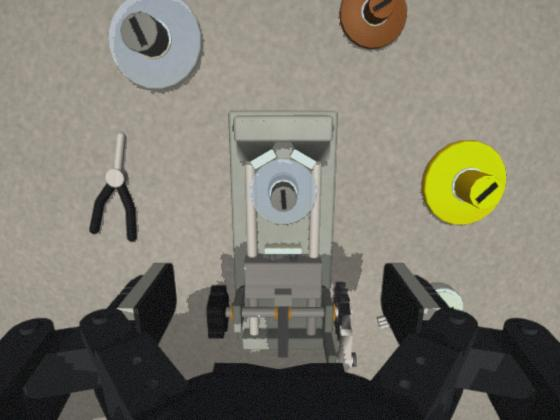

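The jaw is well clear and the lens sits on its rest, with the block at about (283,197). Descending.

```bash
python3 -m crank '[[[0,3,30],0,0],[[0,3,65],0,0],[[0,3,95],0,0],[[0,3,105],0,0],[[0,3,110],0,0],[[0,3,110],0,0]]' |grep eef
python3 -c "
from h import *
print(rows_to([.4606,.3147,.046]))"
```

```text
eef_pos: [0.4618, 0.3158, 0.0879]
(array([-0.8, -1.4, 41.9]), 0.0)
```

```bash
python3 -m crank '[[[-1,-1,15],0,0],[[-1,-1,28],0,0],[[-1,-1,36],0,0],[[-1,-1,40],0,0],[[-1,-1,42],0,0],[[-1,-1,42],0,0],[[-1,-1,42],0,0]]' |grep -E 'eef|cont'
python3 -c "
from h import *
print(rows_to([.4606,.3147,.046]))"
```

```text
eef_pos: [0.4605, 0.3152, 0.0459]
contact_force: [-0.3, 0.4, -0.3]
(array([-0.5, -0. , -0.1]), 0.0)
```

```bash
python3 -m crank '[[[0,0,0],0,150],[[0,0,0],0,150],[[0,0,0],0,180],[[0,0,0],0,200],[[0,0,0],0,220],[[0,0,0],0,255],[[0,0,0],0,255],[[0,0,0],0,255],[[0,0,0],0,255]]' 35
```

```text
time: 14.2
eef_pos: [0.4605, 0.3151, 0.0458]
tcp_rot: [0.621, 0.784, 0.0, 0.0]
contact_force: [1.2, 0.9, 1.2]
opening: 0.243
finger_force: 34.3
```

```bash
python3 -m crank '[[[0,0,-3],0,255],[[0,0,-8],0,255],[[0,0,-16],0,255],[[0,0,-28],0,255],[[0,0,-42],0,255],[[0,0,-58],0,255],[[0,0,-74],0,255],[[0,0,-85],0,255],[[0,0,-90],0,255],[[0,0,-90],0,255]]' 
python3 -c "
from h import *
print(rows_to([.4615,-.1934,.136],[1,.068]),get_state()['qpos'])"
```

```text
time: 15.2
eef_pos: [0.4607, 0.3153, 0.1368]
tcp_rot: [0.621, 0.784, 0.001, 0.0]
contact_force: [-0.9, -0.7, -1.8]
opening: 0.238
finger_force: 34.3
(array([-4.953e+02, -1.159e+02,  3.000e-01]), 9.4) [4.18429543e-01 1.28098245e-01 1.94479862e+00 4.95709504e-05
 1.06655871e+00 1.86930052e-01]
```

```bash
python3 -m crank '[[[-10,-2,0],0,255],[[-30,-7,0],1,255],[[-55,-13,0],2,255],[[-85,-20,0],3,255],[[-115,-27,0],4,255],[[-145,-34,0],5,255],[[-175,-41,0],6,255],[[-205,-48,0],7,255],[[-235,-55,0],8,255],[[-265,-62,0],9.4,255]]'
python3 -c "
from h import *
print(rows_to([.4615,-.1934,.136],[1,.068]))"
```

```text
time: 16.2
eef_pos: [0.4594, 0.0412, 0.1344]
tcp_rot: [0.683, 0.73, -0.001, -0.001]
contact_force: [0.4, -0.3, -0.7]
opening: 0.238
finger_force: 34.3
(array([-234.3,  -13.5,   -1.6]), -0.1)
```

```bash
python3 -m crank '[[[-30,-2,0],0,255],[[-60,-4,0],0,255],[[-90,-5,0],0,255],[[-120,-7,0],0,255],[[-150,-9,0],0,255],[[-180,-11,0],0,255],[[-205,-12,0],0,255],[[-222,-13,0],0,255],[[-230,-13,0],0,255],[[-230,-13,0],0,255]]'
python3 - <<'E'
from h import *
print(rows_to([.4615,-.1934,.0215],[1,.068]))
c=grab('wrist'); 
E
```

```text
time: 17.2
eef_pos: [0.4628, -0.1879, 0.1351]
tcp_rot: [0.683, 0.73, -0.0, -0.001]
contact_force: [0.5, -0.2, -0.7]
opening: 0.245
finger_force: 34.3
(array([ -5.5,  -1.6, 113.6]), -0.1)
```

View pics/wrist.png

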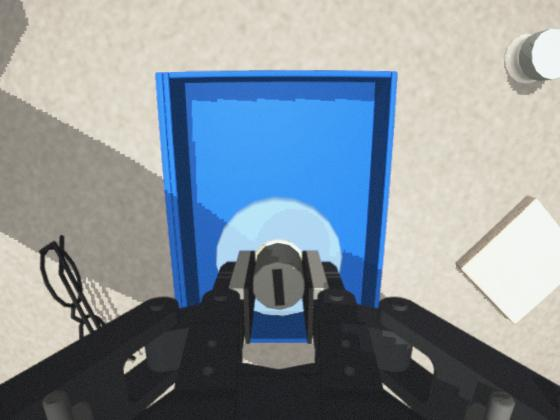

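The lens is held level above the middle of the tray, with the block at (279,275). Lowering.

```bash
python3 -m crank '[[[-1,0,15],0,255],[[-3,0,35],0,255],[[-3,0,60],0,255],[[-3,0,80],0,255],[[-3,0,95],0,255],[[-3,0,103],0,255],[[-3,0,107],0,255],[[-3,0,109],0,255],[[-3,0,109],0,255]]'
python3 -m crank '[[[0,0,1],0,255],[[0,0,2],0,255],[[0,0,3],0,255],[[0,0,3],0,255]]' | grep -E 'eef|cont'
```

```text
time: 18.15
eef_pos: [0.4637, -0.1905, 0.027]
tcp_rot: [0.683, 0.731, 0.0, 0.0]
contact_force: [-0.2, -0.5, -0.5]
opening: 0.236
finger_force: 34.3
eef_pos: [0.4633, -0.1905, 0.0235]
contact_force: [0.7, -0.3, -0.4]
```

```bash
python3 -m crank '[[[0,0,1],0,255],[[0,0,1],0,255]]' | grep -E 'eef|cont'
python3 -m crank '[[[0,0,1],0,255],[[0,0,1],0,255]]' | grep -E 'eef|cont'
```

```text
eef_pos: [0.4632, -0.1904, 0.0224]
contact_force: [-0.4, 0.1, -0.7]
eef_pos: [0.4632, -0.1904, 0.0214]
contact_force: [0.1, 0.6, -1.0]
```

```bash
python3 -m crank '[[[0,0,0.7],0,255],[[0,0,0.7],0,255]]' | grep -E 'eef|cont'
python3 -m crank '[[[0,0,0.7],0,255],[[0,0,0.7],0,255]]' | grep -E 'eef|cont'
```

```text
eef_pos: [0.4633, -0.1904, 0.0207]
contact_force: [-0.6, 0.5, -0.6]
eef_pos: [0.4633, -0.1904, 0.02]
contact_force: [-0.6, -0.4, -0.6]
```

```bash
python3 -m crank '[[[0,0,0.5],0,255],[[0,0,0.5],0,255]]' | grep -E 'eef|cont'
```

```text
eef_pos: [0.4634, -0.1905, 0.0198]
contact_force: [-0.3, 0.4, 1.1]
```

Floor contact felt, at the height expected. Releasing.

```bash
python3 -m crank '[[[0,0,0.3],0,255],[[0,0,0.3],0,175],[[0,0,0.3],0,160],[[0,0,0.3],0,140],[[0,0,0.3],0,120],[[0,0,0.3],0,100],[[0,0,0.3],0,100],[[0,0,0.3],0,100]]' 
python3 -m crank '[[[0,0,-5],0,100],[[0,0,-15],0,100],[[0,0,-35],0,100],[[0,0,-65],0,100],[[0,0,-100],0,100],[[0,0,-130],0,100],[[0,0,-150],0,100],[[0,0,-160],0,100],[[0,0,-160],0,100]]'
python3 - <<'E'
from h import *
c=grab('wrist');P=cloud(c)
b=P[(abs(P[...,0]-.463)<.06)&(abs(P[...,1]+.19)<.07)&(P[...,2]>.03)&(P[...,2]<.045)]
print(len(b),b.mean(0),b.std(0)); t=grab('top')
E
```

```text
time: 20.35
eef_pos: [0.4633, -0.1905, 0.0193]
tcp_rot: [0.683, 0.731, 0.0, -0.0]
contact_force: [0.1, 0.3, -0.6]
opening: 0.606
finger_force: 0.0
time: 21.25
eef_pos: [0.4642, -0.191, 0.1815]
tcp_rot: [0.683, 0.731, 0.0, 0.002]
contact_force: [0.0, 0.7, 0.7]
opening: 0.607
finger_force: 0.0
521 [ 0.46372338 -0.19072517  0.03571193] [0.00537626 0.00557666 0.00120916]
```

View pics/wrist.png

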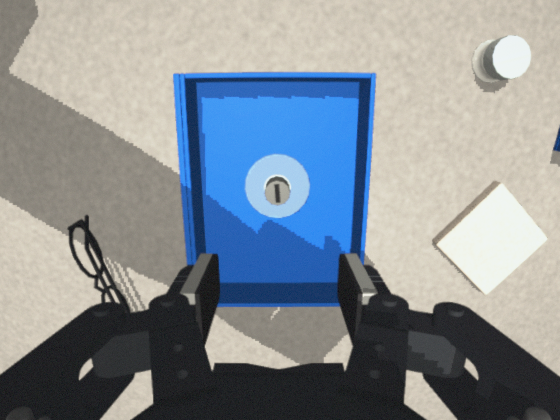

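View pics/top.png

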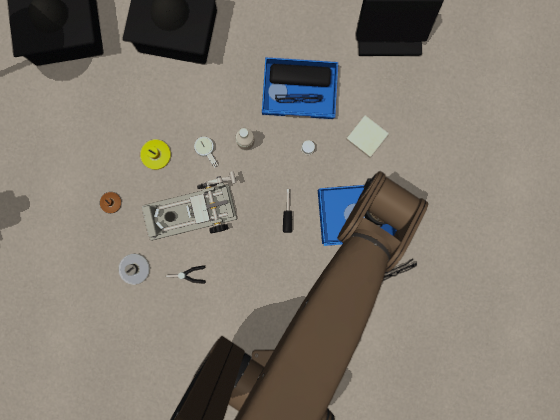

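The lens lies flat, block up, in the middle of the empty tray (wrist view, 277,187). In the top view the vise is empty, the jaw is back and the bystanders haven't moved. Handing in.

```bash
python3 -c "
from plant import ctrl
print(ctrl.sign_off())"
```

```text
the job is handed in; nothing more can be done
None
```

The job is handed in: I lifted the pawl gently (about 11 N at most), held it until the jaw stopped running back, and laid the lens flat, block up, in the empty tray, with the bystanders undisturbed, in about 21 s.

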